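# Catch tube sleeves from the chute dispenser and put them on the scale

## Robot

A 6-joint arm with a two-finger parallel gripper is mounted at the origin on the work surface. World frame = base frame: x ahead of the robot, y to its left, z up, the work surface at z = 0. Lengths are in mm, angles in degrees, forces in N, time in s.
With the tool pointing down it reaches from about 350 to 850 mm from the base axis. Payload 8.1 kg.
Tool frame: the origin (TCP) lies midway between the tips of the shut fingers; the grasp point (between the pads) lies 19 mm behind it (r.pinch_z is the distance from the TCP to the grasp point, in mm); z points along the fingers, y is the line along which they close (so a half turn about z gives the same grasp; the last joint's range is limited). The gripper opens to 85 mm and grips with 20 to 120 N. Pads are 22 mm wide; open, the fingers measure 114 mm over their backs; the gripper's body (76 mm by 85 mm) begins 54 mm behind the grasp point. The pads swing forward as they close: fully open they stand 13 mm farther back than shut.
Start: joints at [-80.581, 7.471, 85.268, -0, 87.261, -4.893], TCP at [148.346, -581.377, 231.292] pointing down, gripper open.
Joint ranges: [-169.43, 169.43], [-51.17, 129.36], [1.28, 143.12], [-76.62, 256.62], [0, 156.53], [-152.29, 152.29]. Speed limits (degrees/s): [136.94, 136.94, 159.86, 180, 180, 180].

## Interface

Orientations are given as [roll, pitch, yaw] about the fixed x, y, z axes, in that order (R = Rz(yaw) Ry(pitch) Rx(roll)).
In Python, from bench import r gives the robot as it stands.
- The arm moves only by the shell command python3 -m jog 'ROWS' [OPENING] [FORCE]. ROWS is JSON, one flat list of numbers, 6 for each row, row after row: the shift along the tool's x, y, z in m, then the turn, a rotation vector about the tool's x, y, z in rad. A call has 1 to 8 rows; each row is the pose to reach, as a shift and turn from the pose commanded when the call began, along the tool's axes at that moment; what a row does not reach only later rows make up. A row lasts 1/8 s, in which the tool goes at most 62.5 mm and 10.7 degrees, less where a joint would pass 70% of its speed; a pose out of reach is approached as far as the arm can. A call with a gripper value outside its range is refused whole. OPENING is the opening, from -1 (shut) to 1 (fully open), set as the call begins (- or left out, the last holds). The fingers move at their own pace and stop on an object; FORCE is the grip in N (left out, the last holds). Time passes only in rows, so rows that repeat a pose let the fingers close. It gives the time, the measured TCP pose, the force, the opening and the grip force at its end, in the units of the state.
- r.sense(): the state, without advancing time (a new reading comes with each control period).
- r.snapshot(name): name is "scene" or "side" or "wrist"; returns a dict with "pixels" (480x640x3 uint8, red, green, blue), "range_z" (480x640 float32, mm along the optical axis (not along the pixel's ray), 0 where there is no reading), "K" (3x3 intrinsics, pixels), "rvec" (rotation vector, rad) and "tvec" (3), from world to camera coordinates, as OpenCV has them. Camera axes: x right, y down, z forward; pixel columns grow to the right and rows downward; lengths in mm; the calibration is good to about 2 mm. A picture is of the moment at which its call begins.
- r.hand_in(): hands the job in; it is judged then, once.
Trained networks look in a picture, given as the dict that the camera call returned (one of the last four; its "shot" number tells which), for a name from the list of things; names that differ only in an ending like _2 or _b are one class to them, and where a whole thing is asked for, a point or a joint stands for the part that bears it (a point fixed in the world has none). Each returns a list of dicts, best first, with "score" (0 to 1); they miss things now and then, are a little off and sometimes report something else, mostly with a low value. They report only what shows in the picture. A call takes as long as a camera call. They do not tell look-alikes from the thing itself.
- r.look_for(picture, target): "bbox" ([left, top, right, bottom] in pixels, round what is visible of it).
- r.outline_of(picture, target): "region" (480x640 bool, what is visible of it) and "bbox" ([left, top, right, bottom] in pixels, round what is visible of it).
The state is a dict: "time": time; "joint_pos": joint angles; "qd": joint speeds; "joint_efforts": joint torques, N m; "tool_pos": TCP position; "tcp_rot": TCP orientation; "ft_force": force on the tool from outside, world axes, zero at the start; "wrist_torque": the same for the moment, N m; "finger_gap": finger opening in mm; "grip_force": force on a finger pad.
Only numpy, scipy, OpenCV 4.12 (cv2) and the standard library are available. Lean on these libraries where they do the work, as an engineer would, in place of code of your own. Each camera call takes 0.05 s, during which the arm holds its last target. There are 200 camera calls.

## Task

Pick up the catch pan by its black grip, hold it level a few centimetres (5 to 8) under the mouth of the tilted chute, and push its front wall against the chute's sprung bar to open the gate; keep the bar pushed in until both sleeves have slid into the pan, letting none drop on the bench. Then draw the pan back so the bar springs out, set it gently and flat in the middle of the bench scale's plate, and let go. Leave the snips and the tin standing near the chute where they are.

Things in the scene. Friction and masses are not known exactly. Their poses are not given: they have to be found in the camera images.
- dispenser: Fixed chute dispenser: a steel trough on a green stand, tilted 30 deg. Origin on the bench straight below the trough's lower lip; +x points level, up-slope, away from the mouth (sleeves come out towards -x), y across, z up. Trough 260 mm long, 50 mm wide inside, walls 40 mm high. The stand fills x 0.12 to 0.27; below the trough at x under 0.12 there is room.
- gate_mid (a point): middle of the gate, where it crosses the trough's floor 90 mm up from the lip: a flat steel plate standing 30 mm above the floor, holding the sleeves back. It sinks 0.1 m per rad of the push bar, so sleeves pass from about 0.30 rad.
- lip (a point): middle of the lower lip of the trough's floor (the mouth), 215 mm above the bench; its axes are the dispenser's
- pushbar_mid (a point): middle of the sprung push bar, a level 10 mm thick round bar 76 mm long along the dispenser's y, hung on two slanting arms below the mouth. With the bar out it lies at dispenser x = 0.011, z = 0.115 (its front, towards -x, at x = 0.006). Pushed towards the dispenser's +x it swings back about 63 mm and 6 mm down to its stop.
- pushbar (a joint): angle of the push bar about its hinge (dispenser x 0.055, z 0.250), rad: 0 = sprung out (gate shut), 0.45 = fully pushed in against its stop; gate open from 0.30. Needs about 2 N at the bar.
- pan: Loose aluminium catch pan, an open box 160 (x) x 120 (y) x 75 mm high, 3 mm walls and floor, 0.22 kg. Origin under the middle of its floor, z up, front wall at x = +0.08. Its grip, an upright black block 16 mm thick (x) x 44 mm wide (y), stands outside the back wall at x = -0.088, from z = 0.030 to 0.125, 50 mm above the rim.
- pan_grip (a point): point to grasp on the pan's black grip: on its middle, 105 mm above the pan's underside, 20 mm below the top of the grip; axes as the pan's
- scale: Fixed bench scale, steel plate 210 (x) x 190 (y) mm, on a grey body with a low display towards -x (the display is lower than the plate). Origin on the bench below the plate's middle.
- scale_top (a point): middle of the scale plate's upper face, 44 mm above the bench; axes as the scale's
- sleeve1: Loose aluminium square-tube sleeve, 60 mm long (x) x 36 x 36 mm, 3 mm wall, about 60 g; lower of the two lying in a row in the trough above the gate. Origin at its centre.
- sleeve2: Loose aluminium square-tube sleeve, 60 mm long (x) x 36 x 36 mm, 3 mm wall, about 60 g; upper of the two lying in a row in the trough above the gate. Origin at its centre.
- snips: green-handled tin snips, 190 mm long, 18 mm thick, lying on the bench in front of the dispenser, bystander; origin near the pivot, underside
- tin: grey closed tin, 70 mm diameter, 70 mm tall, standing beside the dispenser, bystander; origin under its middle
Not all that is in view belongs to the job. Leave any brown, orange or pink look-alike of the sleeve2 alone.

How it is judged (in metres and radians):
On the way, in this order (a step that is already met when the one before it is completed fails the run):
1. the pan is held in the fingers, lifted off the bench (contact force between the fingers and pan above 1 N and height (world z) of pan above 0.03 m), for 0.2 s.
2. the held pan, under the mouth, starts to push the bar in (contact force between the fingers and pan above 1 N and x of lip in the frame of pan between -0.077 and 0.077 m and y of lip in the frame of pan between -0.055 and 0.055 m and z of lip in the frame of pan between 0.075 and 0.19 m and value of joint pushbar above 0.1 rad and contact force between pan and dispenser above 0.3 N), for 0.04 s.
3. both sleeves are in the pan while it is held up (contact force between the fingers and pan above 1 N and height (world z) of pan above 0.05 m and x of sleeve1 in the frame of pan between -0.078 and 0.078 m and y of sleeve1 in the frame of pan between -0.058 and 0.058 m and z of sleeve1 in the frame of pan between 0.01 and 0.1 m and x of sleeve2 in the frame of pan between -0.078 and 0.078 m and y of sleeve2 in the frame of pan between -0.058 and 0.058 m and z of sleeve2 in the frame of pan between 0.01 and 0.1 m), for 0.2 s.
At the end, for the whole second after the job is handed in: Both sleeves lie in the pan; the pan stands flat (within 3 deg, underside within 6 mm of the plate) on the scale, its middle within 40 mm of the plate's middle; everything is at rest and the push bar has sprung back out (below 0.05 rad) (x of sleeve1 in the frame of pan between -0.078 and 0.078 m and y of sleeve1 in the frame of pan between -0.058 and 0.058 m and z of sleeve1 in the frame of pan between 0.01 and 0.1 m and x of sleeve2 in the frame of pan between -0.078 and 0.078 m and y of sleeve2 in the frame of pan between -0.058 and 0.058 m and z of sleeve2 in the frame of pan between 0.01 and 0.1 m and horizontal distance between pan and scale_top below 0.04 m and z of pan in the frame of scale_top between -0.005 and 0.006 m and angle between pan's own z axis and vertical below 0.05 rad and linear speed of pan below 0.03 m/s and value of joint pushbar below 0.05 rad and linear speed of each of sleeve1, sleeve2 below 0.05 m/s); the robot touches nothing.
It fails at once if the gate is opened (bar beyond 0.2 rad) while the pan is not held up under the mouth (lip over the pan's opening, 75 to 190 mm above its underside) (value of joint pushbar above 0.2 rad and not (x of lip in the frame of pan between -0.077 and 0.077 m and y of lip in the frame of pan between -0.055 and 0.055 m and z of lip in the frame of pan between 0.075 and 0.19 m)).
It fails at once if a sleeve drops on the bench, outside the pan ((height (world z) of sleeve1 below 0.05 m and not (x of sleeve1 in the frame of pan between -0.078 and 0.078 m and y of sleeve1 in the frame of pan between -0.058 and 0.058 m and z of sleeve1 in the frame of pan between 0.01 and 0.1 m)) or (height (world z) of sleeve2 below 0.05 m and not (x of sleeve2 in the frame of pan between -0.078 and 0.078 m and y of sleeve2 in the frame of pan between -0.058 and 0.058 m and z of sleeve2 in the frame of pan between 0.01 and 0.1 m))).
It fails at once if the pan is banged down on the scale (over 100 N) (contact force between pan and scale above 100 N).
It fails at once if the snips or the tin is moved by more than 30 mm (distance of any of snips, tin from where it was at the start of the episode above 0.03 m).
It also fails if it takes over 72 s, if anything falls off the work surface, if the arm or the gripper's body presses on something with over 40 N, if the wrist force passes 120 N, or if a joint passes its speed limit or range.

## Working session

There is one attempt and no reset: what is moved stays moved. The work goes in short steps, Python scripts to look and compute and a shell command to move; the robot and the scene stay as the last step left them, time stands still between calls to the robot, and variables do not carry over. Pictures are saved under pics/ and viewed, at most 10 in all, crops included, and the job is handed in when it is done.

```bash
mkdir -p pics; cat > h.py <<'E'
import numpy as np, cv2
from bench import r
def cloud(p):
    K=np.array(p["K"]);R=cv2.Rodrigues(np.array(p["rvec"],float))[0];t=np.array(p["tvec"],float).reshape(3)
    v,u=np.mgrid[0:480,0:640];z=p["range_z"]
    c=np.stack([(u-K[0,2])/K[0,0]*z,(v-K[1,2])/K[1,1]*z,z],-1)
    w=(c-t)@R; w[z<=0]=np.nan
    return w
def save(p,n): cv2.imwrite(f"pics/{n}.png",p["pixels"][:,:,::-1])
E
python3 - <<'E'
from h import *
for n in ["scene","side"]:
    p=r.snapshot(n);save(p,n+"0");w=cloud(p);np.save(n+"0.npy",w)
    for t in ["dispenser","pan","pan_grip","scale","sleeve1","snips","tin","pushbar_mid","gate_mid"]:
        for d in r.outline_of(p,t)[:3]:
            q=w[d["region"]];q=q[~np.isnan(q[:,0])]
            if len(q): print(n,t,round(d["score"],2),np.round(d["bbox"]),np.round(np.median(q,0)),np.round(np.percentile(q,2,0)),np.round(np.percentile(q,98,0)))
E
```

```text
scene dispenser 0.56 [278. 168. 386. 295.] [649.  12. 233.] [511. -99.  -0.] [742. 144. 362.]
scene pan 0.73 [164. 318. 247. 377.] [ 487. -377.   24.] [ 412. -460.   -2.] [ 596. -293.  122.]
scene pan 0.47 [262. 234. 306. 262.] [447. -14.  14.] [408. -62.   1.] [463.  74.  21.]
scene pan_grip 0.88 [164. 317. 247. 375.] [ 489. -377.   25.] [ 413. -459.   -1.] [ 596. -296.  122.]
scene scale 0.96 [314. 168. 390. 224.] [576. 337.  42.] [366. 259.   2.] [628. 443.  47.]
scene sleeve1 0.87 [399. 283. 425. 303.] [849.  58.  33.] [825.  36.  -1.] [870.  93.  38.]
scene sleeve1 0.72 [331. 181. 352. 200.] [636.  19. 336.] [611.  -8. 321.] [661.  55. 351.]
scene sleeve1 0.71 [332. 309. 361. 331.] [ 750. -119.   33.] [ 719. -136.   -2.] [778. -91.  38.]
scene snips 0.78 [260. 238. 301. 262.] [436. -15.  14.] [408. -58.   1.] [462.  46.  20.]
scene tin 0.6 [286. 318. 311. 356.] [ 679. -242.   67.] [ 643. -265.    8.] [ 703. -206.   72.]
scene pushbar_mid 0.58 [289. 236. 311. 268.] [577. -80. 135.] [ 464. -103.   -3.] [604.  83. 239.]
scene gate_mid 0.69 [279. 166. 383. 293.] [650.  11. 236.] [52
[... 552 characters left out ...]
  18. 335.] [609.  -6. 318.] [661.  42. 351.]
side sleeve1 0.8 [306. 216. 333. 244.] [601. -20. 306.] [576. -43. 291.] [625.   5. 321.]
side snips 0.72 [308. 212. 332. 243.] [600. -19. 306.] [576. -44. 289.] [627.   6. 322.]
side snips 0.62 [243. 271. 269. 330.] [446.   8.  15.] [403. -57.   2.] [462. 120.  20.]
side tin 0.96 [352. 345. 386. 383.] [ 663. -242.   67.] [ 634. -264.    7.] [ 696. -203.   73.]
side pushbar_mid 0.77 [291. 267. 326. 312.] [574. -80. 141.] [ 517. -102.    3.] [601. -11. 236.]
side gate_mid 0.87 [283. 171. 365. 311.] [647.   7. 238.] [523. -96.   6.] [743. 119. 366.]
side gate_mid 0.36 [350. 347. 383. 383.] [ 662. -242.   67.] [ 634. -264.   11.] [ 693. -203.   73.]
```

View pics/scene0.png

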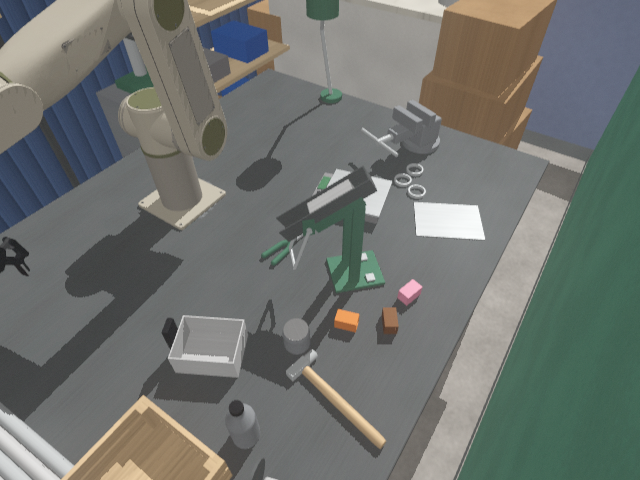

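View pics/side0.png

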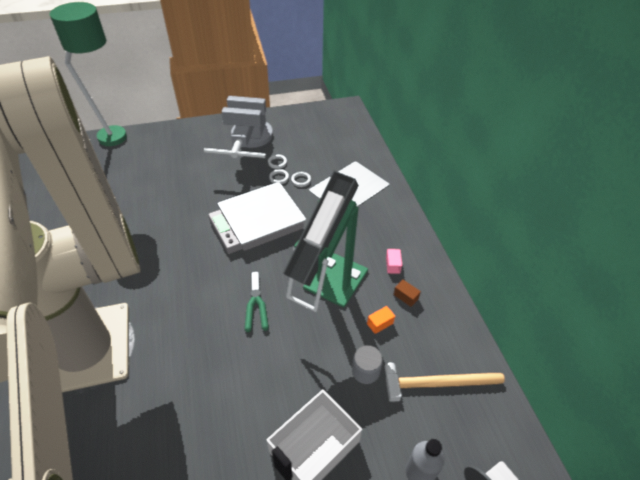

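The scene view shows the pan at about (208,345) with its grip at (170,330), the chute mouth near (285,215), the scale behind it at (360,195), snips at (280,250) and tin at (296,335). The side view shows the push bar at about (302,302) and both sleeves in the trough. The orange, brown and pink blocks on the bench are decoys.

```bash
cat > fit.py <<'E'
from h import *
def rect(q): 
    c,s,a=cv2.minAreaRect(q[:,:2].astype(np.float32)); return np.round(c,1),np.round(s,1),round(a,1)
if __name__=="__main__":
    for n in ["scene","side"]:
        w=np.load(n+"0.npy").reshape(-1,3); w=w[~np.isnan(w[:,0])]
        X,Y,Z=w.T
        box=lambda a,b,c,d,e,f:w[(X>a)&(X<b)&(Y>c)&(Y<d)&(Z>e)&(Z<f)]
        g=box(380,630,-490,-270,68,79);print(n,"rim",rect(g),len(g))
        g=box(380,630,-490,-270,85,130);print("grip",rect(g),g.mean(0),g[:,2].max(),len(g))
        g=box(350,720,220,480,40,48);print("scale",rect(g),np.median(g[:,2]),len(g))
        g=box(480,620,-150,30,105,126);print("bar",rect(g),g.mean(0),len(g))
        g=box(450,800,-150,200,225,400);print("trough",rect(g),g[:,2].min(),g[:,2].max(),len(g))
        g=box(450,620,-150,60,205,222);print("lip",rect(g),g.mean(0),len(g))
        g=box(380,500,-90,150,6,25);print("snips",rect(g),len(g))
        g=box(620,720,-290,-180,60,76);print("tin",rect(g),len(g))
        c=cv2.imread  # noqa
    p=r.sense(); print(p["tool_pos"],p["tcp_rot"],p["finger_gap"],r.pinch_z)
E
python3 fit.py
```

```text
scene rim (array([ 499.3, -378. ]), array([172.3, 122.7]), 29.3) 485
grip (array([ 428.2, -419.4]), array([17.7, 44.9]), 31.3) [ 432.15062472 -420.23264328  111.82833885] 128.6455044323004 252
scale (array([511.7, 331.9]), array([209.7, 193.2]), 14.5) 42.885275516147644 680
bar (array([547.3, -77.4]), array([11.1, 80.7]), 44.4) [546.04597767 -76.57226177 118.80882116] 85
trough (array([615.9, -13.6]), array([247.2,  79.6]), 44.6) 225.0102677394156 380.7479005342274 3616
lip (array([556.5, -82.8]), array([38.5, 82.6]), 72.4) [562.31683904 -80.50152719 216.98583668] 61
snips (array([444.7,  12.7]), array([150.7,  61.5]), 80.0) 323
tin (array([ 670. , -232.4]), array([63.7, 64.6]), 38.7) 496
side rim (array([ 496.4, -377.5]), array([176.2, 121.3]), 28.9) 518
grip (array([ 426.8, -416.5]), array([16.9, 45.5]), 29.3) [ 426.50254784 -420.10752363  116.305855  ] 128.36484012914912 299
scale (array([510.1, 333.2]), array([210. , 195.7]), 14.6) 43.335920412312305 2716
bar (array([544.2, -74.7]), array([12.8, 86.1]), 46.0) [544.24372536 -75.00054137 118.24929417] 145
trough (array([609.6,  -7.7]), array([244.9,  93.7]), 46.0) 225.07506301356827 380.6542218674217 4052
lip (array([554.9, -81.4]), array([38.7, 80.3]), 68.9) [549.53941617 -74.38805634 216.72747418] 151
snips (array([428.9,  36.4]), array([ 68.8, 198.4]), 0.9) 649
tin (array([ 667.2, -230.8]), array([66.5, 64.1]), 33.6) 587
[ 148.35436708 -581.3716203   231.28916767] [-1.79999285e+02 -9.94668931e-05  1.43121095e+01] 85.24058684924563 18.700000000000003
```

```bash
cat > go.py <<'E'
# python3 go.py x y z yaw : shift/turn from current pose to a tool-down pose (TCP mm, yaw deg)
import sys; from h import *; from scipy.spatial.transform import Rotation as R
x,y,z,yaw=map(float,sys.argv[1:])
s=r.sense(); A=R.from_euler("xyz",s["tcp_rot"],degrees=True); B=R.from_euler("xyz",[180,0,yaw],degrees=True)
d=A.inv().apply(np.array([x,y,z])-s["tool_pos"])/1000
print(np.round(d,4),np.round((A.inv()*B).as_rotvec(),4),s["time"],s["tool_pos"],s["tcp_rot"],s["ft_force"],s["finger_gap"],s["grip_force"])
E
python3 go.py 428 -417.5 231 119.5
```

```text
[ 3.115e-01 -8.970e-02  3.000e-04] [-0.     -0.     -1.8359] 1.0 [ 148.35436708 -581.3716203   231.28916767] [-1.79999285e+02 -9.94668931e-05  1.43121095e+01] [-0.55183338  0.2956854   0.66979664] 85.24058684924563 0.0
```

```bash
python3 -m jog '[0.311,-0.09,0,0,0,-1.3, 0.311,-0.09,0,0,0,-1.3, 0.311,-0.09,0,0,0,-1.3, 0.311,-0.09,0,0,0,-1.3, 0.311,-0.09,0,0,0,-1.3, 0.311,-0.09,0,0,0,-1.3, 0.311,-0.09,0,0,0,-1.3, 0.311,-0.09,0,0,0,-1.3]' 1 && python3 go.py 428 -417.5 140 119.5
```

```text
time: 2.0
tool_pos: [427.7, -417.0, 231.2]
tcp_rot: [-180.0, -0.0, 88.8]
ft_force: [0.3, 0.2, 0.2]
finger_gap: 85.6
grip_force: 0.0
[-0.0005  0.0003  0.0912] [-1.000e-04 -1.000e-04 -5.363e-01] 2.0 [ 427.71977123 -417.02963627  231.23959614] [-1.79994255e+02 -2.67497412e-03  8.87745707e+01] [0.27733328 0.19913535 0.16713681] 85.63160632697071 0.0
```

```bash
python3 -m jog '[0,0,0.04,0,0,-0.536, 0,0,0.04,0,0,-0.536, 0,0,0.04,0,0,-0.536, 0,0,0.04,0,0,-0.536]' && python3 - <<'E'
from h import *; from fit import rect
p=r.snapshot("wrist");save(p,"w0");w=cloud(p).reshape(-1,3);w=w[~np.isnan(w[:,0])];X,Y,Z=w.T
g=w[(Z>115)&(Z<132)&(X>380)&(X<480)&(Y<-370)&(Y>-470)];print("grip top",rect(g),np.median(g[:,2]),len(g))
g=w[(Z>68)&(Z<80)&(X>380)&(X<640)&(Y<-250)&(Y>-500)];print("rim",rect(g),np.median(g[:,2]),len(g))
E
python3 go.py 428 -417.5 88 119.5
```

```text
time: 2.5
tool_pos: [427.1, -417.6, 191.3]
tcp_rot: [-180.0, -0.0, 119.2]
ft_force: [0.5, -1.5, 0.5]
finger_gap: 85.3
grip_force: 0.0
grip top (array([ 426.6, -416.2]), array([15.5, 43.8]), 28.8) 123.51611048956791 1677
rim (array([ 497.3, -377.4]), array([176.6, 120.8]), 29.3) 73.40458213898322 4154
[-0.0003  0.0007  0.1034] [ 0.      0.0002 -0.0069] 2.55 [ 427.20123741 -417.57309631  191.39922062] [1.79997755e+02 9.66966083e-03 1.19102617e+02] [ 0.28832652 -0.50262803  0.47914447] 85.37485758917816 0.0
```

View pics/w0.png

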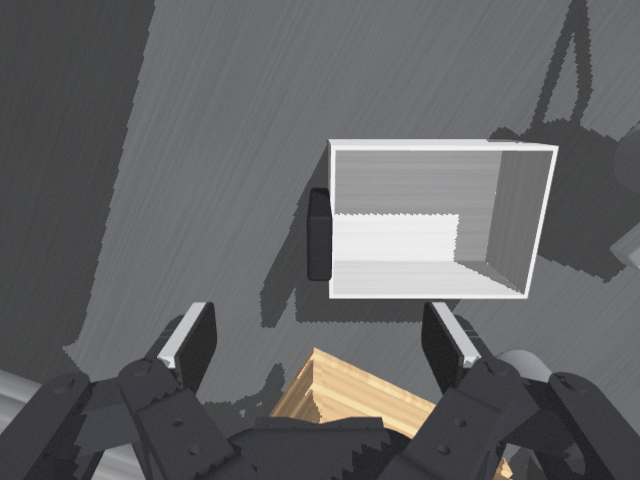

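The wrist view shows the black grip at about (319,235), level and centred between the pads at (190,335) and (450,335). I'll descend and grip it.

```bash
python3 -m jog '[0,0.001,0.05,0,0,0, 0,0.001,0.08,0,0,0, 0,0.001,0.095,0,0,0, 0,0.001,0.103,0,0,0, 0,0.001,0.103,0,0,0]' 1 && python3 -m jog '[0,0,0,0,0,0, 0,0,0,0,0,0, 0,0,0,0,0,0, 0,0,0,0,0,0, 0,0,0,0,0,0, 0,0,0,0,0,0, 0,0,0,0,0,0, 0,0,0,0,0,0]' -1 80 && python3 go.py 428 -417.5 171 119.2
```

```text
time: 3.18
tool_pos: [428.6, -417.2, 88.9]
tcp_rot: [180.0, 0.0, 119.4]
ft_force: [-0.2, 1.1, -0.2]
finger_gap: 85.7
grip_force: 0.0
time: 4.18
tool_pos: [428.5, -417.1, 88.8]
tcp_rot: [180.0, 0.0, 119.5]
ft_force: [-0.9, 0.6, 5.2]
finger_gap: 14.9
grip_force: 78.7
[-0.0002 -0.0006 -0.0822] [0.0001 0.0008 0.0053] 4.175 [ 428.49592634 -417.12033082   88.77433607] [1.79995025e+02 4.56962570e-02 1.19504747e+02] [-0.93907267  0.60618952  5.20536497] 14.912946404808748 78.68856310844421
```

```bash
python3 -m jog '[0,0,-0.01,0,0,0, 0,0,-0.025,0,0,0, 0,0,-0.04,0,0,0, 0,0,-0.055,0,0,0, 0,0,-0.07,0,0,0, 0,0,-0.08,0,0,0, 0,0,-0.08,0,0,0, 0,0,-0.08,0,0,0]' && python3 - <<'E'
from h import *; from fit import rect
p=r.snapshot("wrist");w=cloud(p).reshape(-1,3);w=w[~np.isnan(w[:,0])];X,Y,Z=w.T
g=w[(Z>145)&(Z<165)&(X>380)&(X<640)&(Y<-250)&(Y>-500)];print("rim",rect(g),len(g))
A=np.c_[g[:,:2]-[500,-375],np.ones(len(g))];print(np.linalg.lstsq(A,g[:,2],rcond=None)[0])
E
python3 go.py 390 -234 169 135.5
```

```text
time: 5.18
tool_pos: [428.1, -416.5, 167.6]
tcp_rot: [-180.0, -0.1, 119.5]
ft_force: [0.1, 0.6, -1.9]
finger_gap: 15.1
grip_force: 78.0
rim (array([ 497.3, -376.4]), array([176.7, 120.9]), 29.4) 6744
[-2.15033154e-02 -4.63713267e-03  1.51300758e+02]
[ 0.1774  0.0568 -0.0014] [-1.000e-04 -1.500e-03 -2.792e-01] 5.225 [ 427.95351565 -416.39954306  167.37696116] [-1.79983224e+02 -8.22734838e-02  1.19504174e+02] [-0.62349625  0.63390459 -1.79744066] 15.22538978245879 78.04888486862183
```

```bash
python3 go.py 406.5 -217 169 135.3
```

```text
[ 0.1841  0.0795 -0.0014] [-1.000e-04 -1.500e-03 -2.757e-01] 5.225 [ 427.95351565 -416.39954306  167.37696116] [-1.79983224e+02 -8.22734838e-02  1.19504174e+02] [-0.62349625  0.63390459 -1.79744066] 15.22538978245879 78.04888486862183
```

```bash
python3 -m jog '[0.015,0.006,0,0,0,-0.02, 0.045,0.019,0,0,0,-0.07, 0.083,0.036,0,0,0,-0.13, 0.12,0.052,-0.001,0,0,-0.18, 0.15,0.065,-0.001,0,0,-0.23, 0.173,0.075,-0.001,0,0,-0.26, 0.184,0.08,-0.001,0,0,-0.276, 0.184,0.08,-0.001,0,0,-0.276]' && python3 - <<'E'
from h import *; from fit import rect
s=r.sense();c=np.array(s["tool_pos"]);th=np.radians(45.3);d=np.array([np.cos(th),np.sin(th)]);n=np.array([-d[1],d[0]])
for cam in ["side","scene","wrist"]:
    p=r.snapshot(cam)
    if cam!="scene":save(p,cam+"1")
    w=cloud(p).reshape(-1,3);w=w[~np.isnan(w[:,0])];q=w[:,:2]-c[:2];U=q@d;V=q@n;Z=w[:,2]
    g=np.c_[U,V,Z]
    f=g[(Z>145)&(Z<162)&(U>-20)&(U<175)&(abs(V)<75)];print(cam,"rim UV",np.round(np.percentile(f,[1,50,99],0),1).tolist() if len(f) else 0,rect(f) if len(f) else 0)
    f=g[(Z>106)&(Z<124)&(U>176)&(U<240)&(abs(V)<70)];print("bar",np.round(np.percentile(f,[1,50,99],0),1).tolist() if len(f) else 0,rect(f) if len(f)>5 else 0)
    f=g[(Z>300)&(Z<345)&(abs(V)<70)];print("sleeves/trough",rect(f) if len(f)>5 else 0)
E
python3 go.py 406.5 -217 169 135.3
```

```text
time: 6.22
tool_pos: [407.2, -216.6, 169.2]
tcp_rot: [-180.0, 0.0, 135.4]
ft_force: [0.3, 0.0, -1.8]
finger_gap: 15.2
grip_force: 78.0
side rim UV [[-8.0, -59.6, 145.2], [117.5, -37.7, 152.7], [168.9, 60.3, 160.1]] (array([80.5,  0.9]), array([121.4, 178.3]), 90.0)
bar [[193.0, -39.6, 111.8], [196.9, 2.5, 117.8], [203.1, 44.4, 123.6]] (array([198.3,   3.2]), array([11. , 86.2]), 0.3)
sleeves/trough (array([587.5, -13. ]), array([1251. ,  135.5]), 1.3)
scene rim UV [[-7.1, -63.4, 145.2], [86.2, -32.7, 152.1], [165.9, 60.2, 160.1]] (array([78.6, -1.5]), array([125.2, 175.6]), 89.7)
bar [[192.7, -42.5, 113.9], [196.9, 0.3, 118.4], [203.7, 37.3, 123.7]] (array([198.2,  -1.6]), array([12.3, 82.6]), 1.8)
sleeves/trough (array([588.8, -22.4]), array([1249.4,  133.6]), 2.4)
wrist rim UV [[-5.9, -59.4, 145.2], [106.2, 22.1, 153.5], [165.8, 60.2, 159.7]] (array([79.6,  0. ]), array([120.8, 176.9]), 90.0)
bar 0 0
sleeves/trough 0
[0.0013 0.0001 0.0003] [-0.0002  0.0003 -0.0004] 6.375 [ 407.36683707 -217.93895616  169.32389553] [-1.79987300e+02  1.92269010e-02  1.35277539e+02] [-0.07467868  0.54115608 -2.00483325] 14.78165169176587 78.04028749465942
```

View pics/wrist1.png

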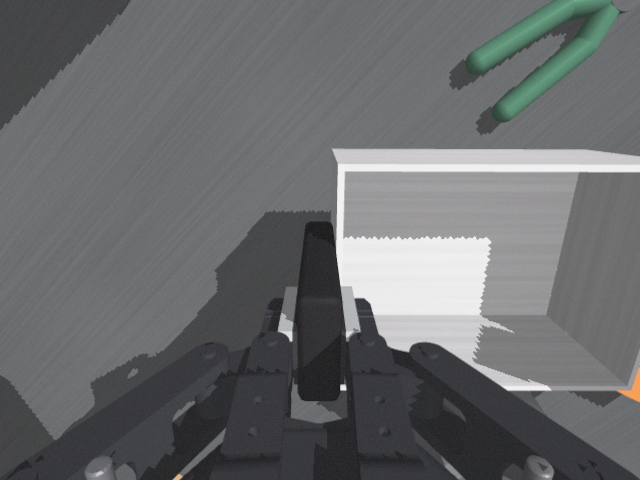

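View pics/side1.png

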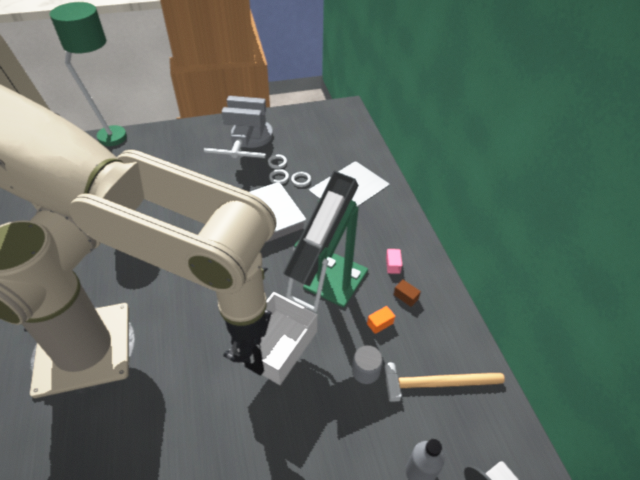

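The wrist and side views show the pan held level, with its rim at (335..640,150..390) in the wrist view. It's in line with the bar, and the side view shows its front edge at about (300,300) just short of the bar. I'll push now.

```bash
python3 -m jog '[0,0.01,0,0,0,0, 0,0.022,0,0,0,0, 0,0.034,0,0,0,0, 0,0.046,0,0,0,0, 0,0.058,0,0,0,0, 0,0.07,0,0,0,0, 0,0.079,0,0,0,0, 0,0.083,0,0,0,0]' && python3 -m jog '[0,0,0,0,0,0, 0,0,0,0,0,0, 0,0,0,0,0,0, 0,0,0,0,0,0, 0,0,0,0,0,0, 0,0,0,0,0,0, 0,0,0,0,0,0, 0,0,0,0,0,0]' && python3 - <<'E'
from h import *
for cam in ["wrist","side"]:
    p=r.snapshot(cam);save(p,cam+"2");w=cloud(p)
    for d in r.outline_of(p,"sleeve1"):
        q=w[d["region"]];print(cam,round(d["score"],2),d["bbox"],np.round(np.nanmedian(q,0)))
E
python3 go.py 406.5 -217 169 135.3
```

```text
time: 7.38
tool_pos: [465.9, -157.9, 169.3]
tcp_rot: [-180.0, -0.0, 135.4]
ft_force: [-3.7, -3.4, -1.2]
finger_gap: 14.9
grip_force: 78.4
time: 8.38
tool_pos: [465.7, -158.2, 169.3]
tcp_rot: [-180.0, -0.0, 135.3]
ft_force: [-1.6, -1.4, -4.4]
finger_gap: 14.9
grip_force: 85.7
wrist 0.94 [353.4, 212.3, 466.2, 262.2] [ 491. -108.  117.]
wrist 0.85 [340.1, 245.4, 470.8, 342.9] [ 499. -128.  154.]
wrist 0.8 [527.4, 390.3, 597.7, 413.1] [ 759. -113.   34.]
side 0.89 [387.5, 246.7, 400.7, 276.6] [845.  62.  33.]
side 0.85 [364.2, 308.8, 399.5, 335.2] [ 743. -114.   34.]
side 0.72 [393.3, 280.0, 419.9, 309.0] [839. -49.  32.]
side 0.59 [277.7, 303.2, 302.6, 334.8] [ 507. -135.  154.]
side 0.37 [351.0, 347.7, 383.4, 382.9] [ 662. -242.   66.]
[ 0.0007 -0.0834  0.0003] [-0.     -0.0001  0.0004] 8.575 [ 465.64570948 -158.21522843  169.27055009] [-1.79997251e+02 -5.62915013e-03  1.35322343e+02] [-1.61397864 -1.50695963 -4.84562928] 14.819143102265787 85.66368699073792
```

View pics/wrist2.png

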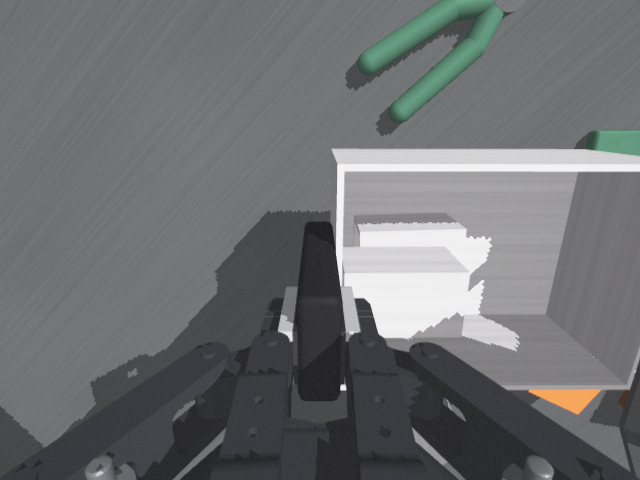

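Both sleeves are in the pan, at (410,230) and (405,290) in the image: one lies on the floor and the other leans on it. I'll draw back now, then turn the pan clear of the chute.

```bash
python3 -m jog '[0,-0.006,0,0,0,0, 0,-0.02,0,0,0,0, 0,-0.038,0,0,0,0, 0,-0.058,0,0,0,0, 0,-0.08,0,0,0,0, 0,-0.1,0,0,0,0, 0,-0.115,0,0,0,0, 0,-0.12,0,0,0,0]' && python3 -m jog '[0,0,0,0,0,-0.05, 0,0,0,0,0,-0.15, 0,0,0,0,0,-0.27, 0,0,0,0,0,-0.4, 0,0,0,0,0,-0.53, 0,0,0,0,0,-0.65, 0,0,0,0,0,-0.75, 0,0,0,0,0,-0.78]' && python3 go.py 400 60 169 180
```

```text
time: 9.57
tool_pos: [380.6, -244.4, 169.4]
tcp_rot: [180.0, 0.0, 135.2]
ft_force: [0.4, 0.0, -3.2]
finger_gap: 15.3
grip_force: 86.2
time: 10.58
tool_pos: [381.5, -243.4, 169.3]
tcp_rot: [180.0, 0.0, -179.9]
ft_force: [0.0, -0.1, -3.4]
finger_gap: 14.7
grip_force: 86.0
[-0.0189  0.3034  0.0004] [0.0001 0.0005 0.0013] 10.575 [ 381.54054417 -243.43485278  169.34751279] [ 1.79994493e+02  2.65588327e-02 -1.79924450e+02] [ 0.00401843 -0.12681063 -3.36838403] 14.745954644223081 85.98110318183899
```

```bash
python3 -m jog '[0,0.01,0,0,0,0, -0.002,0.03,0,0,0,0, -0.004,0.055,0,0,0,0, -0.006,0.082,0,0,0,0, -0.008,0.11,0,0,0,0, -0.01,0.138,0,0,0,0, -0.011,0.166,0,0,0,0, -0.012,0.194,0,0,0,0]' && python3 -m jog '[-0.001,0.026,0,0,0,0, -0.003,0.052,0,0,0,0, -0.005,0.076,0,0,0,0, -0.006,0.095,0,0,0,0, -0.007,0.106,0,0,0,0, -0.007,0.109,0,0,0,0]' && python3 go.py 533 247 169 194.5
```

```text
time: 11.58
tool_pos: [393.0, -48.1, 169.3]
tcp_rot: [180.0, 0.0, 179.9]
ft_force: [0.4, 0.2, -4.1]
finger_gap: 14.9
grip_force: 86.0
time: 12.32
tool_pos: [400.1, 60.0, 169.3]
tcp_rot: [-180.0, -0.0, -180.0]
ft_force: [-0.7, -0.2, -2.7]
finger_gap: 15.0
grip_force: 85.9
[-0.133   0.1869  0.0002] [-0.000e+00 -1.000e-04 -2.524e-01] 12.325 [400.06879844  60.01411941 169.26089299] [-1.79998982e+02 -6.03018442e-03 -1.79963881e+02] [-0.6736216  -0.23847904 -2.65563956] 15.000492406275175 85.89898824691772
```

```bash
python3 -m jog '[-0.008,0.012,0,0,0,-0.02, -0.027,0.038,0,0,0,-0.05, -0.05,0.07,0,0,0,-0.1, -0.074,0.104,0,0,0,-0.14, -0.097,0.137,0,0,0,-0.19, -0.117,0.164,0,0,0,-0.22, -0.129,0.181,0,0,0,-0.245, -0.133,0.187,0,0,0,-0.252]' && python3 - <<'E'
from h import *; from fit import rect
p=r.snapshot("wrist");save(p,"w3");w=cloud(p).reshape(-1,3);w=w[~np.isnan(w[:,0])];X,Y,Z=w.T
g=w[(Z>145)&(Z<160)&(X>380)&(X<640)&(Y>200)&(Y<460)];print("rim",rect(g),np.percentile(g,50,0))
p=r.snapshot("side");w=cloud(p).reshape(-1,3);w=w[~np.isnan(w[:,0])];X,Y,Z=w.T
q=w[:,:2]-[538,-84];U=q@[.703,.711];V=q@[-.711,.703]
f=np.c_[U,V,Z][(Z>95)&(Z<124)&(U>-30)&(U<100)&(abs(V)<45)];print("bar disp x",np.round(np.percentile(f,[1,50,99],0),1))
E
python3 go.py 533 247 135 194.5
```

```text
time: 13.32
tool_pos: [533.8, 247.4, 168.6]
tcp_rot: [180.0, -0.0, -165.5]
ft_force: [0.6, -0.1, -3.6]
finger_gap: 15.2
grip_force: 85.9
rim (array([512.8, 324.9]), array([120.9, 176.6]), 14.4) [522.72820927 301.43868483 153.37551954]
bar disp x [[  6.  -40.2 111.3]
 [ 10.6   3.8 117.8]
 [ 17.   42.5 123.3]]
[0.0002 0.0004 0.0338] [-0.0001 -0.0008 -0.0007] 13.425 [533.30355923 246.66313089 168.75731123] [-1.79993049e+02 -4.62025497e-02 -1.65540536e+02] [-0.08836708 -0.87584713 -3.56631149] 15.213876602361752 85.99841237068176
```

View pics/w3.png

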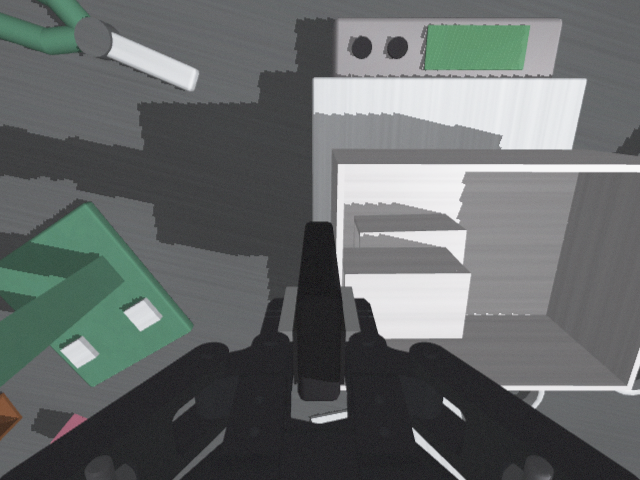

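The bar has sprung out. The pan is over the plate (rim (335..640,160..390)), within a few mm of its middle, with both sleeves inside. I'll lower it gently.

```bash
python3 -m jog '[0,0,0.006,0,0,0, 0,0,0.013,0,0,0, 0,0,0.02,0,0,0, 0,0,0.025,0,0,0, 0,0,0.029,0,0,0, 0,0,0.031,0,0,0, 0,0,0.032,0,0,0, 0,0,0.033,0,0,0]' && python3 -m jog '[0,0,0.0005,0,0,0, 0,0,0.001,0,0,0, 0,0,0.0015,0,0,0, 0,0,0.002,0,0,0, 0,0,0.002,0,0,0]'
```

```text
time: 14.42
tool_pos: [533.4, 246.5, 136.5]
tcp_rot: [180.0, 0.0, -165.5]
ft_force: [-0.6, -0.6, -4.3]
finger_gap: 15.1
grip_force: 85.9
time: 15.05
tool_pos: [533.2, 246.4, 134.2]
tcp_rot: [-180.0, -0.0, -165.5]
ft_force: [-0.6, 0.3, -2.9]
finger_gap: 15.1
grip_force: 85.9
```

```bash
python3 -m jog '[0,0,0.0005,0,0,0, 0,0,0.001,0,0,0, 0,0,0.001,0,0,0]'; python3 -m jog '[0,0,0.0005,0,0,0, 0,0,0.001,0,0,0, 0,0,0.001,0,0,0]'
```

```text
time: 15.42
tool_pos: [533.1, 246.4, 133.2]
tcp_rot: [-180.0, -0.0, -165.5]
ft_force: [1.0, -0.5, -3.1]
finger_gap: 15.0
grip_force: 85.9
time: 15.8
tool_pos: [533.4, 246.5, 132.8]
tcp_rot: [180.0, 0.0, -165.5]
ft_force: [-2.5, -0.9, 2.0]
finger_gap: 15.3
grip_force: 86.7
```

```bash
python3 -m jog '[0,0,0.0005,0,0,0, 0,0,0.001,0,0,0, 0,0,0.001,0,0,0]' && python3 -m jog '[0,0,0,0,0,0, 0,0,0,0,0,0, 0,0,0,0,0,0, 0,0,0,0,0,0, 0,0,0,0,0,0, 0,0,0,0,0,0, 0,0,0,0,0,0]' 0.3 && python3 -m jog '[0,0,-0.01,0,0,0, 0,0,-0.03,0,0,0, 0,0,-0.06,0,0,0, 0,0,-0.09,0,0,0, 0,0,-0.12,0,0,0, 0,0,-0.14,0,0,0, 0,0,-0.14,0,0,0]' && python3 - <<'E'
from h import *; from fit import rect
p=r.snapshot("wrist");save(p,"w4");w=cloud(p).reshape(-1,3);w=w[~np.isnan(w[:,0])];X,Y,Z=w.T
g=w[(Z>110)&(Z<124)&(X>380)&(X<640)&(Y>200)&(Y<460)];print("rim",rect(g),np.percentile(g,50,0))
E
```

```text
time: 16.18
tool_pos: [533.6, 246.6, 132.8]
tcp_rot: [-180.0, 0.1, -165.5]
ft_force: [-4.2, -2.6, 7.8]
finger_gap: 15.0
grip_force: 87.9
time: 17.05
tool_pos: [533.2, 246.5, 131.3]
tcp_rot: [180.0, 0.0, -165.6]
ft_force: [-0.2, 0.2, 0.8]
finger_gap: 55.8
grip_force: 0.0
time: 17.92
tool_pos: [534.3, 246.9, 274.2]
tcp_rot: [180.0, 0.3, -165.5]
ft_force: [0.2, 0.7, 0.2]
finger_gap: 55.5
grip_force: 0.0
rim (array([512.4, 324.2]), array([120.6, 176.5]), 14.4) [525.59821211 304.74247869 117.67028809]
```

View pics/w4.png

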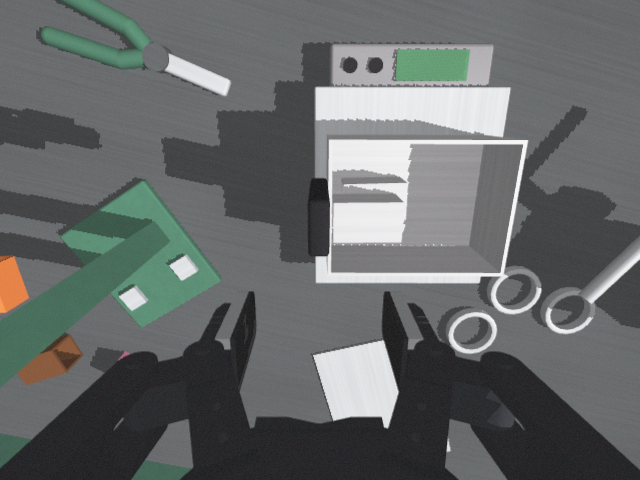

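The pan sits flat in the middle of the plate at about (420,208). Both sleeves are inside near (370,185) and the gripper is clear.

```bash
python3 -m jog '[0,0,0,0,0,0, 0,0,0,0,0,0, 0,0,0,0,0,0, 0,0,0,0,0,0]' && python3 -c "
from bench import r
print(r.hand_in())"
```

```text
time: 18.48
tool_pos: [533.1, 246.4, 270.9]
tcp_rot: [-180.0, -0.0, -165.6]
ft_force: [-0.7, 0.6, 0.6]
finger_gap: 55.3
grip_force: 0.0
the job is handed in; nothing more can be done
None
```

I handed the job in at about 18.5 s: both sleeves are in the pan, which stands flat in the middle of the scale plate and is released, the bar has sprung back out, and the arm kept clear of the snips and tin; the hand-in returned no verdict.

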